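# Mirror the barista tools from drying tray to tool stand

### The arm

A 7-joint arm with a two-finger parallel gripper is mounted at the origin on a cart in front of the work surface, level with it; the furniture and walls round the work are solid. World frame = base frame: x ahead of the robot, y to its left, z up, the work surface at z = 0. Lengths are in m, angles in rad, forces in N, time in s.
With the tool pointing down it reaches from about 0.4 to 0.85 m from the base axis. Payload 4.5 kg.
Tool frame: the origin (TCP) lies where the fingers leave the gripper's body, on its centre line; the fingertips stand 64 mm ahead of it and the grasp point (between the pads) lies 45 mm ahead of it; z points along the fingers, y is the line along which they close (so a half turn about z gives the same grasp; the last joint's range is limited). The gripper opens to 88 mm and grips with 3 to 60 N. Pads are 18 mm wide; open, the fingers measure 123 mm over their backs; the gripper's body (75 mm by 187 mm) begins 45 mm behind the grasp point.
Start: joints at [1.36, 0.689, -0.195, 1.565, 0.157, 0.902, -0.215], TCP at [0.152, -0.606, 0.303] pointing down, gripper open.
Joint ranges: [-3.01, 3.01], [-0.46, 2.08], [-1.47, 1.51], [0.13, 2.56], [-1, 4.14], [0.04, 2.09], [-2.66, 2.66]. Speed limits (rad/s): [2.57, 2.57, 3.14, 3.14, 3.14, 3.14, 3.14].

### API

Orientations are given as a unit quaternion [x, y, z, w].
In Python, from plant import r gives the robot as it stands.
- The arm moves only by the tool play_rows, never from a script. Its arguments are lists of equal length, an entry for each row: "translation": the shift along the tool's x, y, z in m, a list of three; "delta_rot": the turn, a rotation vector about the tool's x, y, z in degrees, a list of three; "grip": the opening, from -1 (shut) to 1 (fully open). In form: {"translation": [[x, y, z], ...], "delta_rot": [[rx, ry, rz], ...], "grip": [grip, ...]}. A call has 1 to 20 rows; each row shifts and turns the commanded pose from where the row before left it, along the tool's axes as they then stand; what a row does not reach is not made up. A row lasts 1/8 s, in which the tool goes at most 62.5 mm and 10.7 degrees, less where a joint would pass 70% of its speed; a pose out of reach is approached as far as the arm can. A call with a gripper value outside its range is refused whole. The fingers move at their own pace and stop on an object; "squeeze" is the grip in N (left out, the last holds). Time passes only in rows, so rows that do not move let the fingers close. It gives the time, the measured TCP pose, the force, the opening and the grip force at its end, in the units of the state.
- r.get_state(): the state, without advancing time (a new reading comes with each control period).
- r.snapshot(name): name is "side" or "top"; returns the picture (480x640x3 uint8, blue, green, red); there is no depth.
- r.get_calibration(name): a dict with "intrinsics" (3x3 intrinsics, pixels), "eye" and "rotation" of the camera in the world. Camera axes: x right, y up, looking along -z (the intrinsics and any distortion apply to the point x, -y, -z); pixel columns grow to the right and rows downward; lengths in m; the calibration is good to about 2 mm. A picture is of the moment at which its call begins. get_calibration takes no time and is no camera call.
- r.finish_job(): hands the job in; it is judged then, once.
Trained networks look in the newest picture that a camera, given by its name, has taken for a name from the list of things; names that differ only in an ending like _2 or _b are one class to them, and where a whole thing is asked for, a point or a joint stands for the part that bears it (a point fixed in the world has none). Each returns a list of dicts, best first, with "confidence" (0 to 1); they miss things now and then, are a little off and sometimes report something else, mostly with a low value. They report only what shows in the picture. A call takes as long as a camera call.
- r.look_for(camera, target): "point" ([x, y, z] in m, in world coordinates, good to about 4 mm: the middle of the surface that is visible of it).
- r.silhouettes(camera, target): "pixels" (480x640 bool, what is visible of it).
The state is a dict: "clock": time; "q": joint angles; "qd": joint speeds; "joint_torque": joint torques, N m; "tool_pos": TCP position; "eef_rot": TCP orientation; "contact_force": force on the tool from outside, world axes, zero at the start; "moment": the same for the moment, N m; "opening": opening from 0.0 (shut) to 1.0 (fully open); "finger_force": force on a finger pad.
Only numpy, scipy, OpenCV 4.12 (cv2) and the standard library are available. Lean on these libraries where they do the work, as an engineer would, in place of code of your own. Each camera call takes 0.05 s, during which the arm holds its last target. There are 200 camera calls.

### The job

The four washed espresso tools stand in a row in the steel drying tray, in the order in which the right-handed barista lays them out. The next shift is left-handed: move them to the wooden tool stand in the reverse order, so that the tool at the left end of the tray goes into the right-end socket, the second from the left into the second from the right, and so on. Leave every tool standing upright and fully down in its socket.

Things in the scene. Friction and masses are not known exactly. Their poses are not given: they have to be found in the camera images.
- tray: Drying tray, fixed: shallow steel tray 330 mm long (y), 104 mm deep (x), walls 12 mm high, floor 3 mm, a wire handle at each short end. Origin: centre of its underside; +y is its left end as the robot sees it (yaw within 0.25 rad). Four rests at x = 0, y = +0.114, +0.038, -0.038, -0.114, in random order. Tray and stand may swap sides. Behind them, from x = 0.60, a wall shelf hangs 0.55 m up.
- stand: Tool stand, fixed, empty: pale wooden block 316 mm long (y), 92 mm deep (x), 26 mm high. Origin: centre of its underside; +y is its left end as the robot sees it (yaw within 0.25 rad). Four equal round sockets at x = 0, y = +0.114, +0.038, -0.038, -0.114: 60 mm wide, floor at z = 15 mm, 11 mm deep, countersunk rim, cork floor; every tool fits each with 3.5 mm play all round.
- tamper: Coffee tamper, 87 mm high: solid steel foot 53 mm across and 24 mm high, narrow neck, pear-shaped dark brown wooden handle. Grip the handle where it is 38 mm across, 62 to 72 mm above the foot's underside. About 0.3 kg. Origin: centre of its underside, z up along its axis of symmetry; its yaw is random and has no meaning.
- leveller: Coffee leveller, the squat tool, 56 mm high: steel disc 53 mm across and 16 mm high with a ribbed black and aluminium round grip 43 mm across, from 22 to 56 mm above its underside. About 0.26 kg. Origin: centre of its underside, z up along its axis of symmetry; its yaw is random and has no meaning.
- needle_tool: Needle distributor (its needles are drawn in), the tallest tool, 94 mm high: black foot 53 mm across and 14 mm high with a straight aluminium stem 22 mm across from 34 to 94 mm above its underside. About 0.14 kg. Origin: centre of its underside, z up along its axis of symmetry; its yaw is random and has no meaning.
- dosing_cup: Dosing cup: open steel cylinder without handle, 53 mm across outside, 64 mm high, wall 3 mm, empty. Grip it across the outside near the rim. About 0.15 kg. Origin: centre of its underside, z up along its axis of symmetry; its yaw is random and has no meaning.
- rest_tamper: Rubber rest fixed in the tray, one of four alike: black round cup 71 mm across, 12 mm high, with a hollow 62 mm wide and 7 mm deep. The tamper starts on this one, so it marks that tool's first place in the row for good. Origin: centre of its underside, on the tray's floor.
- rest_leveller: Rubber rest fixed in the tray, one of four alike: black round cup 71 mm across, 12 mm high, with a hollow 62 mm wide and 7 mm deep. The leveller starts on this one, so it marks that tool's first place in the row for good. Origin: centre of its underside, on the tray's floor.
- rest_needle_tool: Rubber rest fixed in the tray, one of four alike: black round cup 71 mm across, 12 mm high, with a hollow 62 mm wide and 7 mm deep. The needle distributor starts on this one, so it marks that tool's first place in the row for good. Origin: centre of its underside, on the tray's floor.
- rest_dosing_cup: Rubber rest fixed in the tray, one of four alike: black round cup 71 mm across, 12 mm high, with a hollow 62 mm wide and 7 mm deep. The dosing cup starts on this one, so it marks that tool's first place in the row for good. Origin: centre of its underside, on the tray's floor.

How it is judged:
By the outcome, as a careful person would: the job done as asked, in the order asked, and still so for the second after the job is handed in, with the robot touching nothing.
It also fails if it takes over 99 s, if anything falls off the work surface, if the arm or the gripper's body presses on something with over 40 N, if the wrist force passes 120 N, or if a joint passes its speed limit or range.

## Working session

There is one attempt and no reset: what is moved stays moved. The work goes in short steps, Python scripts to look and compute and a tool call to move; the robot and the scene stay as the last step left them, time stands still between calls to the robot, and variables do not carry over. Pictures are saved under pics/ and viewed, at most 14 in all, crops included, and the job is handed in when it is done.

Besides the shell and the picture viewer there is one more tool, called as name(argument=value, ...) on one line, values as JSON. play_rows: Moves the arm, as the interface text tells. Its arguments: {"type":"object","properties":{"translation":{"type":"array","items":{"type":"array","items":{"type":"number"}}},"delta_rot":{"type":"array","items":{"type":"array","items":{"type":"number"}}},"grip":{"type":"array","items":{"type":"number"}},"squeeze":{"type":"number"}},"required":["translation","delta_rot","grip"]}

```bash
mkdir -p pics; ls; python3 - <<'E'
from plant import r
import cv2
s=r.get_state(); print(s)
for c in("top","side"):
    cv2.imwrite(f"pics/{c}0.png",r.snapshot(c))
    k=r.get_calibration(c); print(c,k)
    for t in("tray","stand","tamper","leveller","needle_tool","dosing_cup"):
        print(t,[(d["confidence"],d["point"]) for d in r.look_for(c,t)[:2]])
E
```

```text
pics
{'clock': 0.0, 'q': array([ 1.35981147,  0.69001251, -0.19454499,  1.56634758,  0.15731474,
        0.90249366, -0.21513098]), 'qd': array([ 2.14458497e-04,  1.70378060e-03, -1.48758238e-03,  7.18083466e-05,
       -7.02096467e-04, -1.62984661e-04, -3.05860777e-04]), 'joint_torque': array([ 3.31159363e-04, -5.27571845e+01, -1.26696132e+00, -1.53434050e+01,
       -5.26464405e-02,  6.50269838e-03,  1.59306910e-04]), 'tool_pos': array([ 0.15131412, -0.60587223,  0.30189197]), 'eef_rot': array([ 9.92513652e-01,  1.22130178e-01, -1.75126702e-04, -9.16157140e-04]), 'contact_force': array([-0.35322434, -0.60236876, -0.06175928]), 'moment': array([0.06898818, 0.01021738, 0.01330311]), 'finger_force': 0.0, 'opening': 0.9999975247763894}
top {'intrinsics': array([[437.04382186,   0.        , 323.93074024],
       [  0.        , 437.04382186, 242.93054571],
       [  0.        ,   0.        ,   1.        ]]), 'eye': array([ 0.39358043, -0.01710917,  0.98300205]), 'rotation': array([-0.02612734,  0.02150881,  0.7144368 , -0.6988811 ])}
tray [(0.92, [0.5058, 0.2015, 0.0039])]
stand [(0.75, 
[... 162 characters left out ...]
 0.305, 0.0653])]
needle_tool [(0.58, [0.5249, 0.0844, 0.0265]), (0.48, [0.5167, 0.089, 0.0155])]
dosing_cup [(0.8, [0.5003, 0.2479, 0.0335])]
side {'intrinsics': array([[454.02517434,   0.        , 318.29233662],
       [  0.        , 454.02517434, 239.10218849],
       [  0.        ,   0.        ,   1.        ]]), 'eye': array([0.12164825, 0.68892332, 0.76484738]), 'rotation': array([-0.09231129,  0.39124517,  0.88691259, -0.22757831])}
tray [(0.87, [0.4811, 0.2569, 0.0023])]
stand [(0.94, [0.452, -0.1642, 0.024])]
tamper [(0.87, [0.5037, 0.1704, 0.0393])]
leveller [(0.58, [0.4715, 0.3238, 0.0509])]
needle_tool [(0.65, [0.5168, 0.0943, 0.039])]
dosing_cup [(0.83, [0.4917, 0.2459, 0.0518])]
```

View pics/top0.png

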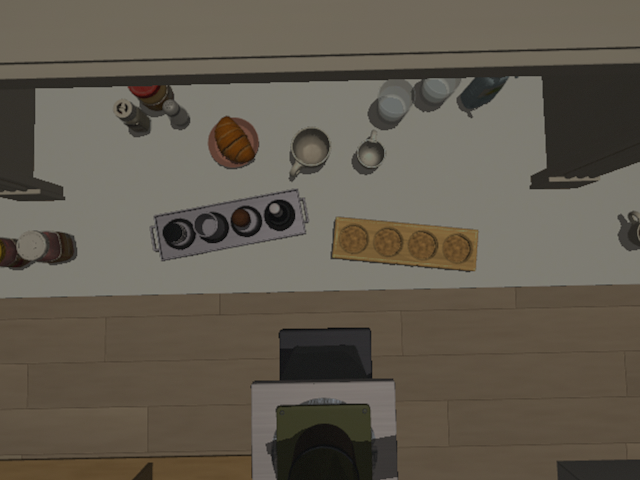

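View pics/side0.png

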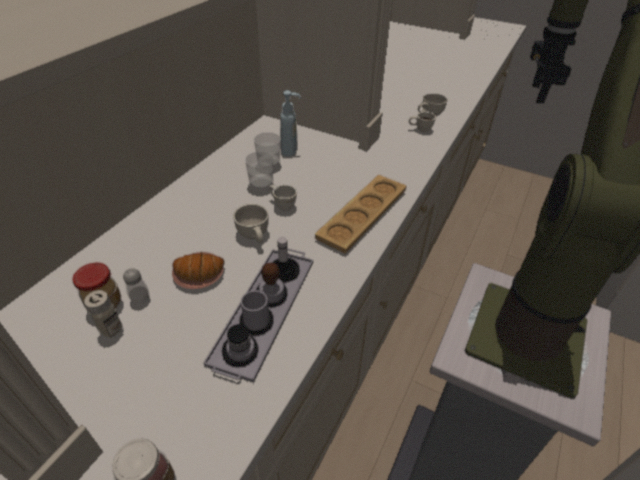

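```bash
cat > h.py <<'E'
from plant import r
import cv2, numpy as np
from scipy.spatial.transform import Rotation as R
from scipy.optimize import minimize
CAL={c:r.get_calibration(c) for c in("top","side")}
def proj(c,P):
    k=CAL[c]; p=(np.asarray(P)-k["eye"])@R.from_quat(k["rotation"]).as_matrix()
    p=p*[1,-1,-1]; q=p@k["intrinsics"].T; return q[:,:2]/q[:,2:]
A=np.linspace(0,2*np.pi,40)
def ring(x,y,z,rad): return np.c_[x+rad*np.cos(A),y+rad*np.sin(A),z+0*A]
PROF={"tamper":[[(7,26.5),(24,26.5)],[(24,9),(45,9)],[(45,11),(62,19),(72,19),(82,13),(87,5)]],
"leveller":[[(7,26.5),(16,26.5)],[(16,18),(22,18)],[(22,21.5),(56,21.5)]],
"needle_tool":[[(7,26.5),(14,26.5)],[(14,14),(34,11)],[(34,11),(94,11)]],
"dosing_cup":[[(7,26.5),(64,26.5)]]}
def hull(m,c,P,S=4):
    h=cv2.convexHull((proj(c,P)*S*16+S*8).astype(np.float32)).astype(np.int32)
    cv2.fillConvexPoly(m,h,1,shift=4)
def tool(c,n,x,y,z0):
    m=np.zeros((1920,2560),np.uint8)
    for seg in PROF[n]:
        for a,b in zip(seg[:-1],seg[1:]):
            hull(m,c,np.r_[ring(x,y,z0+a[0]/1e3,a[1]/1e3),ring(x,y,z0+b[0]/1e3,b[1]/1e3)])
    return m
def box(c,x,y,yaw,l,d,h):
    m=np.zeros((1920,2560),np.uint8)
    P=np.array([(i*d/2,j*l/2,k) for i in(-1,1) for j in(-1,1) for k in(0,h)])
    hull(m,c,P@R.from_euler("z",yaw).as_matrix().T+[x,y,0]); return m
def iou(m,s):
    m=cv2.resize(m.astype(np.float32),(640,480),interpolation=cv2.INTER_AREA)
    return np.minimum(m,s).sum()/np.maximum(m,s).sum()
def sil(c,n,near=None):
    d=r.silhouettes(c,n)
    if near is not None and len(d)>1:
        u=proj(c,[near])[0]
        d=[e for e in d if np.hypot(*(np.argwhere(e["pixels"]).mean(0)[::-1]-u))<40] or d
    return d[0]["pixels"].astype(np.float32),d[0]["confidence"]
def fit(f,s,x0,step):
    x0=np.array(x0,float)
    sx=np.vstack([x0]+[x0+np.eye(len(x0))[i]*step[i] for i in range(len(x0))])
    o=minimize(lambda v:-np.mean([iou(f(c,v),s[c]) for c in s]),x0,method="Nelder-Mead",options=dict(initial_simplex=sx,xatol=1e-4,fatol=1e-5,maxiter=150))
    return np.round(o.x,4),round(-o.fun,3)
def fittool(n,x0,z0,cams=("top","side")):
    out={}; s={}
    for c in cams:
        s[c],cf=sil(c,n,[*x0,z0+.04]); out[c]=fit(lambda cc,v:tool(cc,n,*v,z0),{c:s[c]},x0,[.008,.008])+(cf,)
    out["both"]=fit(lambda cc,v:tool(cc,n,*v,z0),s,x0,[.008,.008]); return out
def fitbox(n,x0,l,d,h):
    out={}; s={}
    for c in("top","side"):
        s[c],cf=sil(c,n)
        if n=="tray": s[c]=np.float32(cv2.fillConvexPoly(np.zeros((480,640),np.uint8),cv2.convexHull(np.argwhere(cv2.morphologyEx(np.uint8(s[c]),cv2.MORPH_OPEN,np.ones((7,7))))[:,::-1].astype(np.int32)),1))
        out[c]=fit(lambda cc,v:box(cc,*v,l,d,h),{c:s[c]},x0,[.01,.01,.1])+(cf,)
    out["both"]=fit(lambda cc,v:box(cc,*v,l,d,h),s,x0,[.01,.01,.1]); return out
E
python3 - <<'E'
from h import *
r.snapshot("top");r.snapshot("side")
for n,x in dict(tamper=(.502,.158),leveller=(.486,.305),needle_tool=(.52,.087),dosing_cup=(.495,.242)).items():
    print(n,fittool(n,x,.008))
S=fitbox("stand",[.45,-.187,-.06],.316,.092,.026);print(S)
T=fitbox("tray",[.50,.2,.1],.33,.104,.012);print(T)
for b in(S,T):
    for k in b:
        x,y,w=b[k][0]; print(k,[(round(x-np.sin(w)*t,4),round(y+np.cos(w)*t,4)) for t in(.114,.038,-.038,-.114)])
print(r.get_state()["clock"])
E
```

```text
tamper {'top': (array([0.5123, 0.1623]), np.float64(0.955), 0.81), 'side': (array([0.5086, 0.1618]), np.float64(0.878), 0.76), 'both': (array([0.5111, 0.1616]), np.float64(0.891))}
leveller {'top': (array([0.4874, 0.3111]), np.float64(0.941), 0.61), 'side': (array([0.4819, 0.3145]), np.float64(0.95), 0.75), 'both': (array([0.4862, 0.3116]), np.float64(0.885))}
needle_tool {'top': (array([0.5275, 0.0885]), np.float64(0.941), 0.65), 'side': (array([0.5224, 0.0918]), np.float64(0.837), 0.69), 'both': (array([0.5263, 0.0879]), np.float64(0.846))}
dosing_cup {'top': (array([0.5011, 0.2359]), np.float64(0.864), 0.81), 'side': (array([0.4957, 0.2408]), np.float64(0.944), 0.93), 'both': (array([0.4993, 0.2376]), np.float64(0.867))}
{'top': (array([ 0.4546, -0.1877, -0.1206]), np.float64(0.955), 0.56), 'side': (array([ 0.451 , -0.1896, -0.1224]), np.float64(0.935), 0.9), 'both': (array([ 0.4535, -0.1887, -0.1207]), np.float64(0.939))}
{'top': (array([0.5081, 0.201 , 0.1643]), np.float64(0.98), 0.88), 'side': (array([0.5018, 0.2045, 0.1475]), np.float64(0.837), 0.9), 'both': (array([0.5063, 0.
[... 386 characters left out ...]

both [(np.float64(0.4672), np.float64(-0.0755)), (np.float64(0.4581), np.float64(-0.151)), (np.float64(0.4489), np.float64(-0.2264)), (np.float64(0.4398), np.float64(-0.3019))]
top [(np.float64(0.4895), np.float64(0.3135)), (np.float64(0.5019), np.float64(0.2385)), (np.float64(0.5143), np.float64(0.1635)), (np.float64(0.5267), np.float64(0.0885))]
side [(np.float64(0.485), np.float64(0.3173)), (np.float64(0.4962), np.float64(0.2421)), (np.float64(0.5074), np.float64(0.1669)), (np.float64(0.5186), np.float64(0.0917))]
both [(np.float64(0.4866), np.float64(0.3143)), (np.float64(0.4997), np.float64(0.2394)), (np.float64(0.5129), np.float64(0.1646)), (np.float64(0.526), np.float64(0.0897))]
1.4
```

play_rows(translation=[[0,-0.042,0],[0,-0.042,0],[0,-0.042,0],[0.041,-0.002,0],[0.041,-0.002,0],[0.041,-0.002,0],[0.041,-0.002,0],[0.041,-0.002,0],[0.041,-0.002,0],[0.041,-0.002,0],[0.041,-0.002,0],[0.041,-0.002,0]], delta_rot=[[0,0,0],[0,0,0],[0,0,0],[0,0,-4.75],[0,0,-4.75],[0,0,-4.75],[0,0,-4.75],[0,0,-4.75],[0,0,-4.75],[0,0,-4.75],[0,0,-4.75],[0,0,-4.75]], grip=[1,1,1,1,1,1,1,1,1,1,1,1])

```text
clock: 2.9
tool_pos: [0.4148, -0.272, 0.3029]
eef_rot: [0.879, 0.477, 0.0, 0.0]
contact_force: [1.0, -0.9, -0.5]
opening: 0.998
finger_force: 0.0
```

play_rows(translation=[[0.041,-0.002,0],[0.041,-0.002,0],[0.041,-0.002,0],[0.041,-0.002,0],[0.041,-0.002,0],[0.041,-0.002,0],[0.041,-0.002,0],[0.041,-0.002,0],[0.041,-0.002,0],[0,0,0]], delta_rot=[[0,0,-4.75],[0,0,-4.75],[0,0,-4.75],[0,0,-4.75],[0,0,-4.75],[0,0,-4.75],[0,0,-4.75],[0,0,-4.75],[0,0,-4.75],[0,0,0]], grip=[1,1,1,1,1,1,1,1,1,1])

```text
clock: 4.15
tool_pos: [0.4849, 0.0848, 0.3032]
eef_rot: [0.643, 0.766, 0.001, -0.0]
contact_force: [1.1, -0.3, 0.2]
opening: 0.999
finger_force: 0.0
```

```bash
cat > go.py <<'E'
# go.py x y z headingdeg(of tool y): prints tool-frame delta: turn (deg) about z to do FIRST, then translation in turned frame, plus tilt
import sys,numpy as np
from plant import r
from scipy.spatial.transform import Rotation as R
x,y,z,h=map(float,sys.argv[1:5]); s=r.get_state(); M=R.from_quat(s["eef_rot"])
h=np.deg2rad(h); Y=np.array([np.cos(h),np.sin(h),0]);Z=np.array([0,0,-1.]);T=R.from_matrix(np.c_[np.cross(Y,Z),Y,Z])
print("t",round(s["clock"],2),"q",np.round(s["q"],2),"pos",np.round(s["tool_pos"],4),"F",np.round(s["contact_force"],1),"open",round(s["opening"],3),"ff",s["finger_force"])
d=np.array([x,y,z])-s["tool_pos"]
print("rotvec deg",np.round((M.inv()*T).as_rotvec(degrees=True),2),"shift(turned frame)",np.round(T.inv().apply(d),4),"shift(now frame)",np.round(M.inv().apply(d),4))
E
python3 go.py .525 .0895 .3 9.5
```

```text
t 4.15 q [ 0.1   0.56 -0.57  1.95  0.43  0.75 -0.54] pos [0.4849 0.0848 0.3032] F [ 1.1 -0.3  0.2] open 0.999 ff 0.0
rotvec deg [ 0.08 -0.14  0.41] shift(turned frame) [-0.002   0.0403  0.0032] shift(now frame) [-0.0023  0.0403  0.0032]
```

play_rows(translation=[[-0.002,0.02,0.02],[0,0.02,0.04],[0,0,0.04],[0,0,0.035],[0,0,0.025],[0,0,0.02],[0,0,0]], delta_rot=[[0,0,0.4],[0,0,0],[0,0,0],[0,0,0],[0,0,0],[0,0,0],[0,0,0]], grip=[1,1,1,0.5,0.2,0,0])

```text
clock: 5.03
tool_pos: [0.5246, 0.0842, 0.1216]
eef_rot: [0.649, 0.761, -0.002, -0.0]
contact_force: [-0.1, -0.5, 0.8]
opening: 0.573
finger_force: 0.0
```

```bash
python3 go.py .525 .09 .123 9.5; python3 - <<'E'
from h import *
for c in("top","side"):
    im=r.snapshot(c); u=proj(c,[[.525,.09,.09]])[0].astype(int)
    k=im[max(u[1]-75,0):u[1]+75,max(u[0]-100,0):u[0]+100]; cv2.imwrite(f"pics/{c}1.png",cv2.resize(k,None,fx=4,fy=4,interpolation=cv2.INTER_CUBIC))
E
```

```text
t 5.03 q [-0.05  0.88 -0.32  1.97  0.67  0.41 -0.74] pos [0.5246 0.0842 0.1216] F [-0.1 -0.5  0.8] open 0.573 ff 0.0
rotvec deg [-0.15  0.09 -0.45] shift(turned frame) [ 0.0056  0.0014 -0.0014] shift(now frame) [ 0.0056  0.0013 -0.0014]
```

View pics/side1.png

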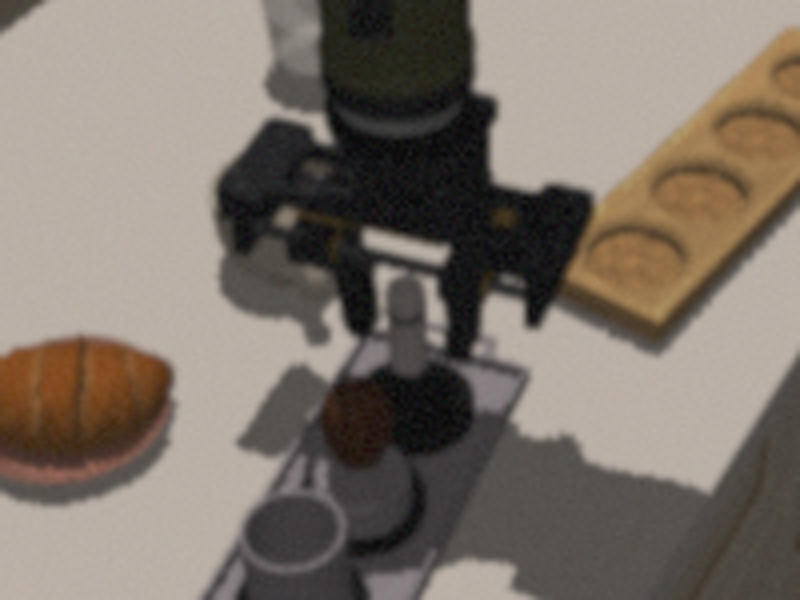

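play_rows(translation=[[0.006,0.001,-0.001],[0,0,0],[0,0,0],[0,0,0],[0,0,0],[0,0,0],[0,0,0]], delta_rot=[[0,0,-0.4],[0,0,0],[0,0,0],[0,0,0],[0,0,0],[0,0,0],[0,0,0]], grip=[0,0,-1,-1,-1,-1,-1], squeeze=20)

```text
clock: 6.0
tool_pos: [0.525, 0.0915, 0.1237]
eef_rot: [0.646, 0.763, -0.0, 0.0]
contact_force: [-0.4, -0.0, 1.4]
opening: 0.241
finger_force: 20.0
```

```bash
python3 go.py .525 .09 .26 9.5
```

```text
t 6.0 q [-0.06  0.87 -0.33  1.96  0.67  0.41 -0.74] pos [0.525  0.0915 0.1237] F [-0.4 -0.   1.4] open 0.241 ff 19.997709849849343
rotvec deg [-0.01  0.02  0.02] shift(turned frame) [-0.0015 -0.0003 -0.1363] shift(now frame) [-0.0015 -0.0003 -0.1363]
```

play_rows(translation=[[0,0,-0.015],[0,0,-0.03],[0,0,-0.04],[0,0,-0.03],[0,0,-0.015],[0,0,0],[0,0,0]], delta_rot=[[0,0,0],[0,0,0],[0,0,0],[0,0,0],[0,0,0],[0,0,0],[0,0,0]], grip=[-1,-1,-1,-1,-1,-1,-1])

```text
clock: 6.88
tool_pos: [0.5245, 0.0912, 0.2527]
eef_rot: [0.646, 0.763, -0.001, -0.0]
contact_force: [-0.0, -0.9, -2.2]
opening: 0.244
finger_force: 20.0
```

```bash
cat > bias.py <<'E'
# bias.py tool dz(TCP - underside) : fits held tool (foot part only), compares with TCP
import sys
from h import *
n,dz=sys.argv[1],float(sys.argv[2]); s=r.get_state(); p=s["tool_pos"]
r.snapshot("top");r.snapshot("side")
for c in("top","side"):
    try: m,cf=sil(c,n,[*p[:2],p[2]-dz+.01])
    except Exception as e: print(c,"none",e); continue
    # fingers hide the upper part: compare only rows/pixels of the foot hull's neighbourhood
    PROF["foot"]=PROF[n][:1]; PROF["foot"][0][0]=(0,26.5)
    ring_=cv2.resize(tool(c,"foot",*p[:2],p[2]-dz),(640,480),interpolation=cv2.INTER_AREA)
    w=cv2.dilate(ring_,np.ones((9,9)))*m
    print(c,"conf",cf,"pixels",int(m.sum()),"foot fit - TCP mm",end=" ")
    f=fit(lambda cc,v:tool(cc,"foot",*v,p[2]-dz),{c:np.float32(w)},p[:2],[.006,.006]); print(np.round((f[0]-p[:2])*1e3,1),f[1])
print("tcp",np.round(p,4),"F",np.round(s["contact_force"],1),"open",s["opening"],"t",s["clock"])
E
python3 bias.py needle_tool .115; python3 go.py .465 -.0755 .26 -6.9
python3 -c "
from h import *
for c in('top','side'):
    im=r.snapshot(c); u=proj(c,[[.525,.09,.16]])[0].astype(int)
    k=im[max(u[1]-50,0):u[1]+50,max(u[0]-50,0):u[0]+50]; cv2.imwrite(f'pics/{c}2.png',cv2.resize(k,(400,400),interpolation=cv2.INTER_CUBIC))
cv2.imwrite('pics/b2.png',np.hstack([cv2.imread('pics/top2.png'),cv2.imread('pics/side2.png')]))
"
```

```text
top none list index out of range
side conf 0.81 pixels 653 foot fit - TCP mm [-1.1 -1.7] 0.883
tcp [0.5245 0.0912 0.2527] F [-0.  -0.9 -2.2] open 0.24395115926602068 t 6.875
t 7.08 q [ 0.05  0.68 -0.52  1.88  0.5   0.71 -0.59] pos [0.5247 0.0916 0.2528] F [ 0.1 -1.8 -1.3] open 0.242 ff 19.99701633118093
rotvec deg [-0.11  0.02 16.44] shift(turned frame) [-0.173  -0.0392 -0.0072] shift(now frame) [-0.1549 -0.0865 -0.0071]
```

View pics/b2.png

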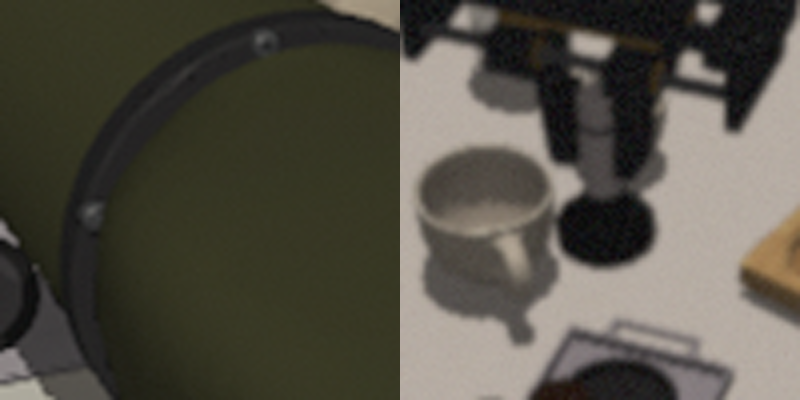

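play_rows(translation=[[-0.02,-0.01,0],[-0.03,-0.015,0],[-0.03,-0.014,0],[-0.03,-0.012,0],[-0.03,-0.009,0],[-0.02,-0.003,0],[0,0,0]], delta_rot=[[0,0,2.7],[0,0,2.7],[0,0,2.7],[0,0,2.7],[0,0,2.7],[0,0,2.7],[0,0,0]], grip=[-1,-1,-1,-1,-1,-1,-1])

```text
clock: 8.05
tool_pos: [0.4696, -0.0741, 0.2537]
eef_rot: [0.749, 0.663, -0.001, 0.0]
contact_force: [-0.2, 0.9, -1.1]
opening: 0.247
finger_force: 20.0
```

```bash
python3 go.py .466 -.075 .18 -6.9
```

```text
t 8.05 q [ 0.35  0.61 -0.45  2.05  0.47  0.59 -0.55] pos [ 0.4696 -0.0741  0.2537] F [-0.2  0.9 -1.1] open 0.247 ff 19.997145161032677
rotvec deg [-0.02  0.06 -0.02] shift(turned frame) [-0.0014 -0.0034  0.0737] shift(now frame) [-0.0013 -0.0034  0.0737]
```

play_rows(translation=[[-0.001,-0.003,0.03],[0,0,0.035],[0,0,0.025],[0,0,0.015],[0,0,0],[0,0,0]], delta_rot=[[0,0,0],[0,0,0],[0,0,0],[0,0,0],[0,0,0],[0,0,0]], grip=[-1,-1,-1,-1,-1,-1])

```text
clock: 8.8
tool_pos: [0.4677, -0.0719, 0.1492]
eef_rot: [0.747, 0.665, 0.001, 0.0]
contact_force: [0.6, -1.2, -1.1]
opening: 0.244
finger_force: 20.0
```

```bash
python3 go.py .466 -.075 .131 -6.9; python3 bias.py needle_tool .1157; python3 -c "
from h import *
im=r.snapshot('side'); u=proj('side',[[.46,-.09,.04]])[0].astype(int)
S=6;k=im[u[1]-50:u[1]+50,u[0]-60:u[0]+60]; k=cv2.resize(k,None,fx=S,fy=S,interpolation=cv2.INTER_CUBIC)
for x,y in((.4649,-.0765),(.4556,-.1519)):
    p=((proj('side',ring(x,y,.026,.030))-u+[60,50]+.5)*S).astype(int); cv2.polylines(k,[p],1,(0,255,0),1)
s=r.get_state()['tool_pos']
p=((proj('side',ring(s[0]-.0011,s[1]-.0017,s[2]-.1157,.0265))-u+[60,50]+.5)*S).astype(int); cv2.polylines(k,[p],1,(0,0,255),1)
cv2.imwrite('pics/s3.png',k)
"
```

```text
t 8.8 q [ 0.21  0.78 -0.25  2.14  0.65  0.29 -0.71] pos [ 0.4677 -0.0719  0.1492] F [ 0.6 -1.2 -1.1] open 0.244 ff 19.9970334302634
rotvec deg [ 0.07 -0.05  0.29] shift(turned frame) [-0.0033 -0.0013  0.0182] shift(now frame) [-0.0033 -0.0013  0.0182]
top none list index out of range
side conf 0.95 pixels 425 foot fit - TCP mm [-0.9 -1.7] 0.893
tcp [ 0.4677 -0.0719  0.1492] F [ 0.6 -1.2 -1.1] open 0.2436905129909191 t 8.8
```

View pics/s3.png

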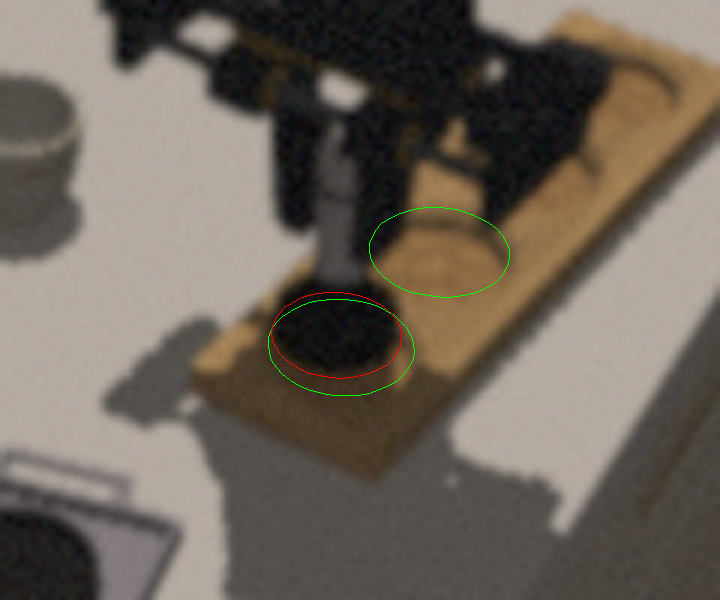

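```bash
python3 -c "
from h import *
out=[]
for c,(x,y,w),C in(('top',(.4546,-.1877,-.1206),(405,244)),('side',(.451,-.1896,-.1224),(362,212))):
    im=cv2.imread(f'pics/{c}0.png'); S=5;u=np.array(C); k=cv2.resize(im[u[1]-45:u[1]+45,u[0]-79:u[0]+79],None,fx=S,fy=S,interpolation=cv2.INTER_CUBIC)
    for t in(.114,.038,-.038,-.114):
        p=((proj(c,ring(x-np.sin(w)*t,y+np.cos(w)*t,.026,.030))-u+[79,45]+.5)*S).astype(int)
        cv2.polylines(k,[p[::1]],1,(0,255,0),1)
        if t<0 and 0: pass
    out.append(k[:300] if 0 else cv2.resize(k,(790,300*450//450)) if 0 else k)
cv2.imwrite('pics/o4.png',cv2.resize(np.vstack(out),(526,600)))
cv2.imwrite('pics/o4.png',cv2.resize(np.vstack([o[75:375] for o in out]),(790,600)))
"
```

```text
(no output)
```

View pics/o4.png

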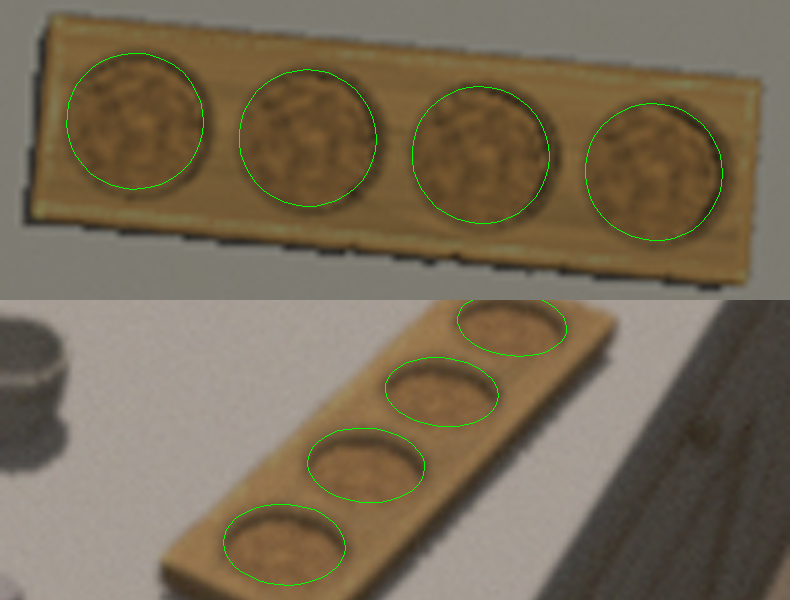

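play_rows(translation=[[-0.003,-0.0015,0],[0,0,0.004],[0,0,0.004],[0,0,0.004],[0,0,0.003],[0,0,0.003],[0,0,0]], delta_rot=[[0,0,0.3],[0,0,0],[0,0,0],[0,0,0],[0,0,0],[0,0,0],[0,0,0]], grip=[-1,-1,-1,-1,-1,-1,-1])

```text
clock: 9.93
tool_pos: [0.4652, -0.0754, 0.1307]
eef_rot: [0.749, 0.663, -0.0, 0.0]
contact_force: [0.4, 0.8, -0.8]
opening: 0.241
finger_force: 20.0
```

```bash
python3 go.py .466 -.075 .131 -6.9
```

```text
t 9.93 q [ 0.19  0.82 -0.2   2.15  0.67  0.23 -0.73] pos [ 0.4652 -0.0754  0.1307] F [ 0.4  0.8 -0.8] open 0.241 ff 19.999816976487637
rotvec deg [ 0.    0.01 -0.06] shift(turned frame) [ 0.0005  0.0008 -0.0003] shift(now frame) [ 0.0005  0.0008 -0.0003]
```

play_rows(translation=[[0,0,0.001],[0,0,0],[0,0,0],[0,0,0],[0,0,0],[0,0,-0.02],[0,0,-0.04],[0,0,-0.05],[0,0,-0.03],[0,0,0]], delta_rot=[[0,0,0],[0,0,0],[0,0,0],[0,0,0],[0,0,0],[0,0,0],[0,0,0],[0,0,0],[0,0,0],[0,0,0]], grip=[-1,-0.3,0,0,0,0,0,0,0,0])

```text
clock: 11.18
tool_pos: [0.4662, -0.0757, 0.2715]
eef_rot: [0.749, 0.662, 0.002, 0.002]
contact_force: [-0.6, -0.6, -0.5]
opening: 0.497
finger_force: 0.0
```

```bash
python3 go.py .5105 .1625 .25 9.5; python3 -c "
from h import *
for c in ('side',):
    im=r.snapshot(c); u=proj(c,[[.46,-.05,.07]])[0].astype(int)
    cv2.imwrite('pics/s5.png',cv2.resize(im[u[1]-50:u[1]+50,u[0]-60:u[0]+60],None,fx=5,fy=5,interpolation=cv2.INTER_CUBIC))
print(fittool('needle_tool',(.464,-.077),.015,('side',)))
"
```

```text
t 11.18 q [ 0.39  0.58 -0.5   2.04  0.46  0.63 -0.55] pos [ 0.4662 -0.0757  0.2715] F [-0.6 -0.6 -0.5] open 0.497 ff 0.0
rotvec deg [  0.26   0.03 -16.52] shift(turned frame) [0.2277 0.0831 0.0215] shift(now frame) [0.2419 0.0148 0.0216]
{'side': (array([ 0.4618, -0.0729]), np.float64(0.928), 0.91), 'both': (array([ 0.4618, -0.0729]), np.float64(0.928))}
```

View pics/s5.png

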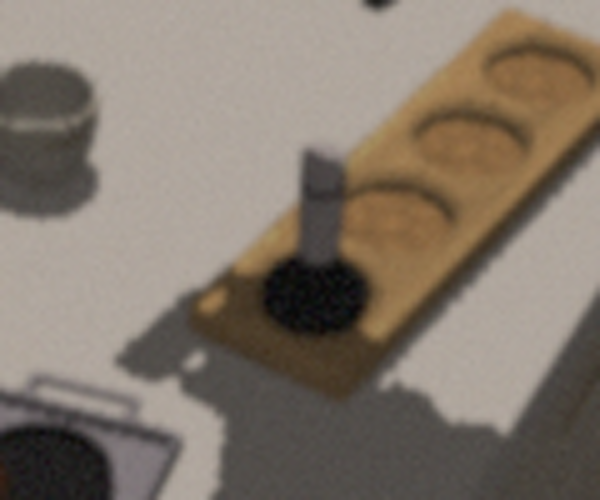

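play_rows(translation=[[0.02,0.002,0],[0.04,0.004,0],[0.045,0.006,0],[0.045,0.009,0],[0.045,0.012,0],[0.03,0.01,0],[0.01,0.006,0],[0,0,0]], delta_rot=[[0,0,-2.4],[0,0,-2.4],[0,0,-2.4],[0,0,-2.4],[0,0,-2.4],[0,0,-2.4],[0,0,-2.1],[0,0,0]], grip=[0.4,0.4,0.4,0.4,0.4,0.4,0.4,0.4])

```text
clock: 12.28
tool_pos: [0.5148, 0.1608, 0.2688]
eef_rot: [0.645, 0.764, -0.001, -0.0]
contact_force: [-1.4, 0.0, 0.3]
opening: 0.699
finger_force: 0.0
```

```bash
python3 go.py .5098 .1635 .12 9.5
```

```text
t 12.28 q [-0.06  0.67 -0.55  1.85  0.49  0.76 -0.7 ] pos [0.5148 0.1608 0.2688] F [-1.4  0.   0.3] open 0.699 ff 0.0
rotvec deg [-0.09  0.02  0.13] shift(turned frame) [ 0.0035 -0.0045  0.1488] shift(now frame) [ 0.0035 -0.0043  0.1489]
```

play_rows(translation=[[0.0035,-0.0045,0.02],[0,0,0.045],[0,0,0.04],[0,0,0.03],[0,0,0.014],[0,0,0],[0,0,0]], delta_rot=[[0,0,0],[0,0,0],[0,0,0],[0,0,0],[0,0,0],[0,0,0],[0,0,0]], grip=[0.4,0.4,0.4,0.4,0.4,0.4,0.4])

```text
clock: 13.15
tool_pos: [0.5108, 0.163, 0.1217]
eef_rot: [0.646, 0.763, 0.001, 0.0]
contact_force: [-0.8, -1.0, 0.1]
opening: 0.701
finger_force: 0.0
```

```bash
python3 go.py .5098 .1635 .12 9.5
```

```text
t 13.15 q [-0.19  0.88 -0.35  1.96  0.69  0.42 -0.9 ] pos [0.5108 0.163  0.1217] F [-0.8 -1.   0.1] open 0.701 ff 0.0
rotvec deg [ 0.09 -0.01 -0.01] shift(turned frame) [ 0.0007 -0.0009  0.0017] shift(now frame) [ 0.0007 -0.0009  0.0017]
```

Close on the handle, then lift.

play_rows(translation=[[0.0005,-0.001,0.0015],[0,0,0],[0,0,0],[0,0,0],[0,0,0],[0,0,0]], delta_rot=[[0,0,0],[0,0,0],[0,0,0],[0,0,0],[0,0,0],[0,0,0]], grip=[0.4,-1,-1,-1,-1,-1], squeeze=30)

```text
clock: 13.9
tool_pos: [0.5095, 0.1635, 0.1194]
eef_rot: [0.646, 0.763, 0.0, 0.0]
contact_force: [0.0, -0.5, 2.6]
opening: 0.415
finger_force: 30.0
```

```bash
python3 go.py .5098 .1635 .12 9.5
```

```text
t 13.9 q [-0.19  0.88 -0.34  1.96  0.7   0.41 -0.9 ] pos [0.5095 0.1635 0.1194] F [ 0.  -0.5  2.6] open 0.415 ff 29.99390546232462
rotvec deg [ 0.05 -0.01  0.02] shift(turned frame) [-0.0001  0.0003 -0.0006] shift(now frame) [-0.0001  0.0003 -0.0006]
```

play_rows(translation=[[0,0,-0.015],[0,0,-0.03],[0,0,-0.04],[0,0,-0.03],[0,0,-0.025],[0,0,0],[0,0,0]], delta_rot=[[0,0,0],[0,0,0],[0,0,0],[0,0,0],[0,0,0],[0,0,0],[0,0,0]], grip=[-1,-1,-1,-1,-1,-1,-1])

```text
clock: 14.78
tool_pos: [0.5084, 0.1628, 0.2585]
eef_rot: [0.646, 0.763, -0.001, -0.0]
contact_force: [0.1, 0.4, -3.4]
opening: 0.411
finger_force: 30.0
```

```bash
python3 bias.py tamper .112; python3 go.py .4567 -.151 .25 -6.9
```

```text
top none list index out of range
side conf 0.74 pixels 790 foot fit - TCP mm [ 3.  -3.6] 0.774
tcp [0.5084 0.1628 0.2585] F [ 0.1  0.4 -3.4] open 0.41093511465429483 t 14.775
t 14.97 q [-0.07  0.68 -0.54  1.87  0.51  0.73 -0.73] pos [0.5086 0.1632 0.2582] F [-1.3  0.3 -1.9] open 0.412 ff 30.000693323090672
rotvec deg [-0.12  0.05 16.44] shift(turned frame) [-0.3181 -0.0138  0.0082] shift(now frame) [-0.3012 -0.1032  0.0086]
```

play_rows(translation=[[-0.02,-0.007,0],[-0.033,-0.01,0],[-0.035,-0.01,0],[-0.035,-0.009,0],[-0.035,-0.007,0],[-0.035,-0.006,0],[-0.035,-0.004,0],[-0.035,-0.003,0],[-0.03,-0.002,0],[-0.017,0,0],[0,0,0]], delta_rot=[[0,0,1.6],[0,0,1.6],[0,0,1.6],[0,0,1.7],[0,0,1.7],[0,0,1.7],[0,0,1.7],[0,0,1.6],[0,0,1.6],[0,0,1.6],[0,0,0]], grip=[-1,-1,-1,-1,-1,-1,-1,-1,-1,-1,-1])

```text
clock: 16.35
tool_pos: [0.463, -0.1515, 0.259]
eef_rot: [0.749, 0.662, -0.0, -0.0]
contact_force: [-0.8, -0.0, -3.1]
opening: 0.41
finger_force: 30.0
```

```bash
python3 go.py .4566 -.1502 .145 -6.9
```

```text
t 16.35 q [ 0.54  0.62 -0.51  2.01  0.5   0.64 -0.42] pos [ 0.463  -0.1515  0.259 ] F [-0.8 -0.  -3.1] open 0.41 ff 30.000736489892006
rotvec deg [-0.03  0.03 -0.16] shift(turned frame) [ 0.0005 -0.0065  0.114 ] shift(now frame) [ 0.0005 -0.0065  0.114 ]
```

play_rows(translation=[[0,-0.0065,0.02],[0,0,0.035],[0,0,0.035],[0,0,0.02],[0,0,0.004],[0,0,0],[0,0,0]], delta_rot=[[0,0,0],[0,0,0],[0,0,0],[0,0,0],[0,0,0],[0,0,0],[0,0,0]], grip=[-1,-1,-1,-1,-1,-1,-1])

```text
clock: 17.23
tool_pos: [0.4579, -0.1491, 0.1461]
eef_rot: [0.748, 0.664, 0.001, 0.001]
contact_force: [-0.0, -0.7, -2.5]
opening: 0.412
finger_force: 30.0
```

```bash
python3 go.py .4566 -.1502 .126 -6.9
cat > ov.py <<'E'
# ov.py tool dz sx sy out : crop of side view, green = socket rim (side-camera pose), red = foot top if centred at TCP (+side bias)
import sys
from h import *
n,dz,sx,sy,o=sys.argv[1],*map(float,sys.argv[2:5]),sys.argv[5]
im=r.snapshot('side'); u=proj('side',[[sx,sy,.05]])[0].astype(int); S=6
k=cv2.resize(im[u[1]-45:u[1]+45,u[0]-50:u[0]+50],None,fx=S,fy=S,interpolation=cv2.INTER_CUBIC)
s=r.get_state()['tool_pos']; b=np.array([-.001,-.0017]); zb=s[2]-dz; h=PROF[n][0][1][0]/1e3
for P,c in((ring(sx,sy,.026,.030),(0,255,0)),(ring(*(s[:2]+b),zb,.0265),(0,0,255)),(ring(*(s[:2]+b),zb+h,.0265),(0,0,255))):
    cv2.polylines(k,[((proj('side',P)-u+[50,45]+.5)*S).astype(int)],1,c,1)
cv2.imwrite(o,k)
E
python3 ov.py tamper .1114 .4556 -.1519 pics/s6.png
```

```text
t 17.23 q [ 0.4   0.8  -0.29  2.11  0.7   0.32 -0.6 ] pos [ 0.4579 -0.1491  0.1461] F [-0.  -0.7 -2.5] open 0.412 ff 30.000606821849942
rotvec deg [ 0.11 -0.01  0.05] shift(turned frame) [-0.0013 -0.0011  0.0201] shift(now frame) [-0.0013 -0.0012  0.0201]
```

View pics/s6.png

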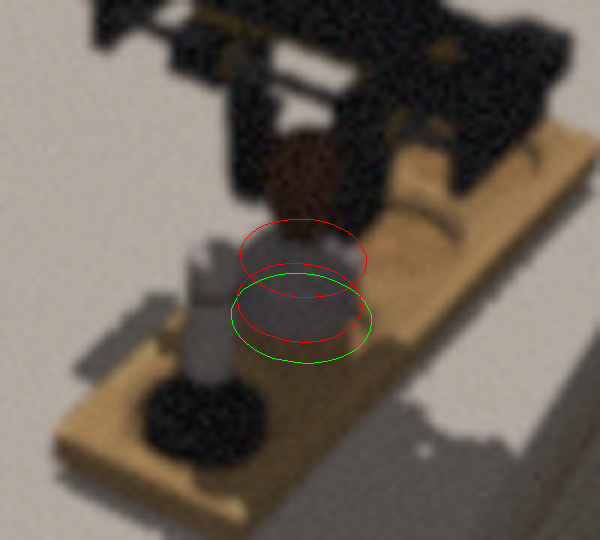

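play_rows(translation=[[-0.001,-0.001,0],[0,0,0.004],[0,0,0.004],[0,0,0.004],[0,0,0.004],[0,0,0.003],[0,0,0.001],[0,0,0]], delta_rot=[[0,0,0],[0,0,0],[0,0,0],[0,0,0],[0,0,0],[0,0,0],[0,0,0],[0,0,0]], grip=[-1,-1,-1,-1,-1,-1,-1,-1])

```text
clock: 18.27
tool_pos: [0.4563, -0.1501, 0.1262]
eef_rot: [0.748, 0.664, 0.0, 0.001]
contact_force: [-0.9, 0.5, 10.6]
opening: 0.415
finger_force: 30.0
```

```bash
python3 go.py .4566 -.1502 .126 -6.9
```

```text
t 18.27 q [ 0.37  0.83 -0.24  2.12  0.73  0.26 -0.63] pos [ 0.4563 -0.1501  0.1262] F [-0.9  0.5 10.6] open 0.415 ff 29.99914993532002
rotvec deg [0.07 0.05 0.04] shift(turned frame) [-0.      0.0003  0.0002] shift(now frame) [-0.      0.0003  0.0002]
```

play_rows(translation=[[0,0,0],[0,0,0],[0,0,0],[0,0,0],[0,0,-0.02],[0,0,-0.04],[0,0,-0.05],[0,0,-0.02],[0,0,0]], delta_rot=[[0,0,0],[0,0,0],[0,0,0],[0,0,0],[0,0,0],[0,0,0],[0,0,0],[0,0,0],[0,0,0]], grip=[0.2,0.4,0.4,0.4,0.4,0.4,0.4,0.6,0.6])

```text
clock: 19.4
tool_pos: [0.4567, -0.1505, 0.2563]
eef_rot: [0.748, 0.663, 0.001, 0.001]
contact_force: [-0.2, -0.5, -0.5]
opening: 0.798
finger_force: 0.0
```

```bash
python3 go.py .497 .2415 .25 9.5
```

```text
t 19.4 q [ 0.55  0.62 -0.52  2.03  0.52  0.62 -0.44] pos [ 0.4567 -0.1505  0.2563] F [-0.2 -0.5 -0.5] open 0.798 ff 0.0
rotvec deg [  0.18   0.05 -16.42] shift(turned frame) [0.38   0.1044 0.0063] shift(now frame) [ 0.394  -0.0072  0.0061]
```

play_rows(translation=[[0.02,0,0],[0.045,0,0],[0.045,0.002,0],[0.045,0.003,0],[0.045,0.005,0],[0.045,0.006,0],[0.045,0.007,0],[0.045,0.009,0],[0.04,0.01,0],[0.012,0.008,0],[0,0,0]], delta_rot=[[0,0,-1.6],[0,0,-1.6],[0,0,-1.6],[0,0,-1.7],[0,0,-1.7],[0,0,-1.7],[0,0,-1.7],[0,0,-1.6],[0,0,-1.6],[0,0,-1.6],[0,0,0]], grip=[1,1,1,1,1,1,1,1,1,1,1])

```text
clock: 20.78
tool_pos: [0.5041, 0.2385, 0.254]
eef_rot: [0.646, 0.763, -0.001, -0.0]
contact_force: [-0.9, 0.2, 0.2]
opening: 1.001
finger_force: 0.0
```

```bash
python3 go.py .497 .2415 .103 9.5
```

```text
t 20.77 q [-0.2   0.71 -0.55  1.81  0.51  0.77 -0.85] pos [0.5041 0.2385 0.254 ] F [-0.9  0.2  0.2] open 1.001 ff 0.0
rotvec deg [-0.09  0.07  0.04] shift(turned frame) [ 0.0041 -0.0065  0.151 ] shift(now frame) [ 0.0043 -0.0062  0.151 ]
```

play_rows(translation=[[0.004,-0.0065,0.02],[0,0,0.045],[0,0,0.04],[0,0,0.03],[0,0,0.016],[0,0,0],[0,0,0]], delta_rot=[[0,0,0],[0,0,0],[0,0,0],[0,0,0],[0,0,0],[0,0,0],[0,0,0]], grip=[1,1,1,1,1,1,1])

```text
clock: 21.65
tool_pos: [0.4976, 0.2416, 0.1051]
eef_rot: [0.646, 0.763, 0.001, 0.0]
contact_force: [-0.1, 0.7, 0.0]
opening: 0.998
finger_force: 0.0
```

```bash
python3 go.py .497 .2415 .103 9.5
```

```text
t 21.65 q [-0.33  0.92 -0.35  1.91  0.71  0.44 -1.04] pos [0.4976 0.2416 0.1051] F [-0.1  0.7  0. ] open 0.998 ff 0.0
rotvec deg [ 0.08 -0.02 -0.02] shift(turned frame) [-0.     -0.0006  0.0021] shift(now frame) [-0.     -0.0006  0.0021]
```

play_rows(translation=[[0,-0.0005,0.002],[0,0,0],[0,0,0],[0,0,0],[0,0,0],[0,0,0]], delta_rot=[[0,0,0],[0,0,0],[0,0,0],[0,0,0],[0,0,0],[0,0,0]], grip=[0.6,-1,-1,-1,-1,-1], squeeze=20)

```text
clock: 22.4
tool_pos: [0.4969, 0.242, 0.1024]
eef_rot: [0.646, 0.763, 0.0, 0.0]
contact_force: [0.6, 0.5, 2.3]
opening: 0.587
finger_force: 19.9
```

```bash
python3 go.py .497 .2415 .103 9.5
```

```text
t 22.4 q [-0.33  0.93 -0.35  1.91  0.71  0.43 -1.04] pos [0.4969 0.242  0.1024] F [0.6 0.5 2.3] open 0.587 ff 19.888207554522523
rotvec deg [ 0.05 -0.02  0.03] shift(turned frame) [-0.0005  0.0001 -0.0006] shift(now frame) [-0.0005  0.0001 -0.0006]
```

play_rows(translation=[[0,0,-0.015],[0,0,-0.03],[0,0,-0.04],[0,0,-0.035],[0,0,-0.025],[0,0,0],[0,0,0]], delta_rot=[[0,0,0],[0,0,0],[0,0,0],[0,0,0],[0,0,0],[0,0,0],[0,0,0]], grip=[-1,-1,-1,-1,-1,-1,-1])

```text
clock: 23.28
tool_pos: [0.4959, 0.241, 0.2464]
eef_rot: [0.646, 0.763, -0.001, -0.0]
contact_force: [-0.2, -0.1, -2.8]
opening: 0.585
finger_force: 19.9
```

```bash
python3 go.py .4474 -.2256 .25 -6.9
```

```text
t 23.27 q [-0.21  0.72 -0.54  1.83  0.53  0.74 -0.88] pos [0.4959 0.241  0.2464] F [-0.2 -0.1 -2.8] open 0.585 ff 19.893636982997123
rotvec deg [-0.09  0.08 16.42] shift(turned frame) [-0.4691  0.0079 -0.0036] shift(now frame) [-0.4522 -0.1251 -0.0028]
```

play_rows(translation=[[-0.02,-0.006,0],[-0.037,-0.0095,0],[-0.037,-0.0085,0],[-0.037,-0.0075,0],[-0.037,-0.0065,0],[-0.037,-0.006,0],[-0.037,-0.005,0],[-0.037,-0.004,0],[-0.037,-0.003,0],[-0.037,-0.002,0],[-0.037,-0.001,0],[-0.037,0,0],[-0.025,0,0],[-0.01,0,0],[0,0,0]], delta_rot=[[0,0,1.2],[0,0,1.2],[0,0,1.2],[0,0,1.2],[0,0,1.2],[0,0,1.2],[0,0,1.2],[0,0,1.2],[0,0,1.2],[0,0,1.2],[0,0,1.1],[0,0,1.1],[0,0,1.1],[0,0,1.1],[0,0,0]], grip=[-1,-1,-1,-1,-1,-1,-1,-1,-1,-1,-1,-1,-1,-1,-1])

```text
clock: 25.15
tool_pos: [0.4538, -0.2243, 0.2467]
eef_rot: [0.749, 0.663, -0.0, -0.001]
contact_force: [-0.5, 0.2, -2.0]
opening: 0.588
finger_force: 19.9
```

```bash
python3 go.py .4474 -.2256 .128 -6.9
```

```text
t 25.15 q [ 0.7   0.67 -0.54  1.97  0.54  0.66 -0.31] pos [ 0.4538 -0.2243  0.2467] F [-0.5  0.2 -2. ] open 0.588 ff 19.89450433628008
rotvec deg [-0.08 -0.01 -0.06] shift(turned frame) [-0.0021 -0.0062  0.1187] shift(now frame) [-0.0021 -0.006   0.1187]
```

play_rows(translation=[[-0.002,-0.006,0.02],[0,0,0.035],[0,0,0.035],[0,0,0.02],[0,0,0.009],[0,0,0],[0,0,0]], delta_rot=[[0,0,0],[0,0,0],[0,0,0],[0,0,0],[0,0,0],[0,0,0],[0,0,0]], grip=[-1,-1,-1,-1,-1,-1,-1])

```text
clock: 26.02
tool_pos: [0.449, -0.225, 0.129]
eef_rot: [0.748, 0.664, 0.0, 0.001]
contact_force: [-0.7, 0.4, -1.3]
opening: 0.588
finger_force: 19.9
```

```bash
python3 go.py .4474 -.2256 .109 -6.9;python3 ov.py dosing_cup .0944 .4464 -.2273 pics/s7.png
```

```text
t 26.02 q [ 0.57  0.85 -0.32  2.06  0.75  0.36 -0.49] pos [ 0.449 -0.225  0.129] F [-0.7  0.4 -1.3] open 0.588 ff 19.893703629713855
rotvec deg [0.08 0.   0.05] shift(turned frame) [-0.0008 -0.0015  0.02  ] shift(now frame) [-0.0008 -0.0016  0.02  ]
```

View pics/s7.png

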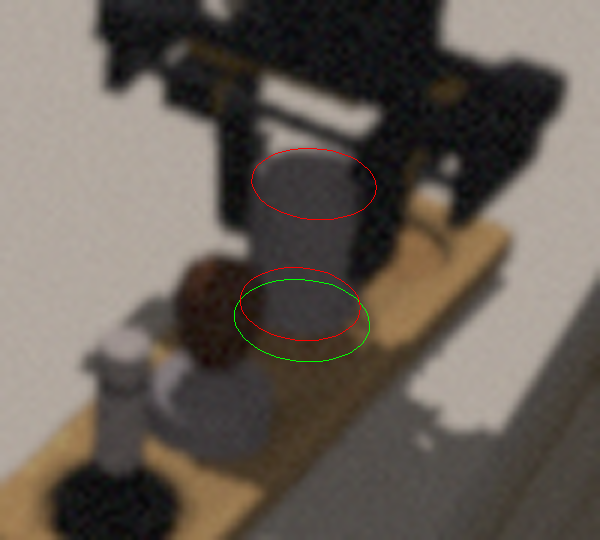

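play_rows(translation=[[-0.001,-0.002,0],[0,0,0.004],[0,0,0.004],[0,0,0.004],[0,0,0.004],[0,0,0.003],[0,0,0.001],[0,0,0]], delta_rot=[[0,0,0],[0,0,0],[0,0,0],[0,0,0],[0,0,0],[0,0,0],[0,0,0],[0,0,0]], grip=[-1,-1,-1,-1,-1,-1,-1,-1])

```text
clock: 27.08
tool_pos: [0.4463, -0.2258, 0.1093]
eef_rot: [0.748, 0.664, -0.0, 0.0]
contact_force: [-2.0, 1.1, 12.5]
opening: 0.591
finger_force: 19.9
```

```bash
python3 go.py .4474 -.2256 .109 -6.9
```

```text
t 27.07 q [ 0.54  0.88 -0.27  2.07  0.79  0.3  -0.52] pos [ 0.4463 -0.2258  0.1093] F [-2.   1.1 12.5] open 0.591 ff 19.929029175145843
rotvec deg [0.03 0.05 0.04] shift(turned frame) [0.0003 0.0011 0.0003] shift(now frame) [0.0003 0.0011 0.0003]
```

play_rows(translation=[[0,0,0],[0,0,0],[0,0,0],[0,0,0],[0,0,-0.02],[0,0,-0.04],[0,0,-0.05],[0,0,-0.03],[0,0,0]], delta_rot=[[0,0,0],[0,0,0],[0,0,0],[0,0,0],[0,0,0],[0,0,0],[0,0,0],[0,0,0],[0,0,0]], grip=[0.5,0.7,0.7,0.7,0.7,0.7,0.7,0.7,0.7])

```text
clock: 28.2
tool_pos: [0.4473, -0.2264, 0.25]
eef_rot: [0.748, 0.663, 0.001, 0.002]
contact_force: [-0.2, -0.4, -0.2]
opening: 0.856
finger_force: 0.0
```

```bash
python3 go.py .4832 .3155 .25 9.5
```

```text
t 28.2 q [ 0.72  0.66 -0.56  1.98  0.56  0.66 -0.32] pos [ 0.4473 -0.2264  0.25  ] F [-0.2 -0.4 -0.2] open 0.856 ff 0.0
rotvec deg [  0.24   0.1  -16.42] shift(turned frame) [0.5285 0.1248 0.    ] shift(now frame) [ 0.5423 -0.0296 -0.0007]
```

play_rows(translation=[[0.02,-0.001,0],[0.045,-0.002,0],[0.045,-0.001,0],[0.045,0,0],[0.045,0.001,0],[0.045,0.002,0],[0.045,0.003,0],[0.045,0.004,0],[0.045,0.006,0],[0.045,0.007,0],[0.045,0.008,0],[0.045,0.008,0],[0.015,0.005,0],[0.006,0.002,0],[0,0,0]], delta_rot=[[0,0,-1.2],[0,0,-1.2],[0,0,-1.2],[0,0,-1.2],[0,0,-1.2],[0,0,-1.2],[0,0,-1.2],[0,0,-1.2],[0,0,-1.2],[0,0,-1.2],[0,0,-1.1],[0,0,-1.1],[0,0,-1.1],[0,0,-1.1],[0,0,0]], grip=[0.7,0.7,0.7,0.7,0.7,0.7,0.7,0.7,0.7,0.7,0.7,0.7,0.7,0.7,0.7])

```text
clock: 30.08
tool_pos: [0.4849, 0.3111, 0.2474]
eef_rot: [0.646, 0.763, -0.001, 0.0]
contact_force: [0.6, -0.9, 0.5]
opening: 0.847
finger_force: 0.0
```

```bash
python3 go.py .4832 .3155 .093 9.5
```

```text
t 30.07 q [-0.33  0.74 -0.55  1.76  0.52  0.79 -0.98] pos [0.4849 0.3111 0.2474] F [ 0.6 -0.9  0.5] open 0.847 ff 0.0
rotvec deg [-0.08  0.11 -0.  ] shift(turned frame) [ 0.0046 -0.0009  0.1544] shift(now frame) [ 0.0049 -0.0007  0.1544]
```

play_rows(translation=[[0.0045,0,0.02],[0,0,0.045],[0,0,0.04],[0,0,0.03],[0,0,0.019],[0,0,0],[0,0,0]], delta_rot=[[0,0,0],[0,0,0],[0,0,0],[0,0,0],[0,0,0],[0,0,0],[0,0,0]], grip=[0.7,0.7,0.7,0.7,0.7,0.7,0.7])

```text
clock: 30.95
tool_pos: [0.4849, 0.3169, 0.0952]
eef_rot: [0.646, 0.763, 0.001, 0.0]
contact_force: [-1.0, 0.7, -0.4]
opening: 0.845
finger_force: 0.0
```

```bash
python3 go.py .4838 .3155 .093 9.5
```

```text
t 30.95 q [-0.44  0.96 -0.38  1.83  0.7   0.49 -1.14] pos [0.4849 0.3169 0.0952] F [-1.   0.7 -0.4] open 0.845 ff 0.0
rotvec deg [ 0.08 -0.04 -0.  ] shift(turned frame) [-0.0012 -0.0013  0.0022] shift(now frame) [-0.0012 -0.0013  0.0022]
```

play_rows(translation=[[-0.001,-0.001,0.002],[0,0,0],[0,0,0],[0,0,0],[0,0,0],[0,0,0]], delta_rot=[[0,0,0],[0,0,0],[0,0,0],[0,0,0],[0,0,0],[0,0,0]], grip=[0.5,-1,-1,-1,-1,-1], squeeze=30)

```text
clock: 31.7
tool_pos: [0.4838, 0.3158, 0.0924]
eef_rot: [0.646, 0.763, 0.0, 0.0]
contact_force: [0.5, 0.4, 2.4]
opening: 0.466
finger_force: 30.0
```

```bash
python3 go.py .4838 .3155 .093 9.5
```

```text
t 31.7 q [-0.44  0.96 -0.37  1.83  0.71  0.48 -1.14] pos [0.4838 0.3158 0.0924] F [0.5 0.4 2.4] open 0.466 ff 30.00017076730728
rotvec deg [ 0.04 -0.01  0.03] shift(turned frame) [-0.0003 -0.     -0.0006] shift(now frame) [-0.0003 -0.     -0.0006]
```

play_rows(translation=[[0,0,-0.015],[0,0,-0.03],[0,0,-0.04],[0,0,-0.04],[0,0,-0.025],[0,0,0],[0,0,0]], delta_rot=[[0,0,0],[0,0,0],[0,0,0],[0,0,0],[0,0,0],[0,0,0],[0,0,0]], grip=[-1,-1,-1,-1,-1,-1,-1])

```text
clock: 32.58
tool_pos: [0.4829, 0.3148, 0.2412]
eef_rot: [0.646, 0.763, -0.001, -0.0]
contact_force: [0.3, -1.0, -3.4]
opening: 0.469
finger_force: 30.0
```

```bash
python3 go.py .4381 -.301 .25 -6.9
```

```text
t 32.58 q [-0.34  0.75 -0.55  1.76  0.53  0.78 -0.99] pos [0.4829 0.3148 0.2412] F [ 0.3 -1.  -3.4] open 0.469 ff 30.000058505684137
rotvec deg [-0.09  0.1  16.43] shift(turned frame) [-0.6168  0.0295 -0.0088] shift(now frame) [-0.5999 -0.1462 -0.0076]
```

play_rows(translation=[[-0.02,-0.005,0],[-0.037,-0.008,0],[-0.037,-0.008,0],[-0.037,-0.007,0],[-0.037,-0.006,0],[-0.037,-0.0055,0],[-0.037,-0.005,0],[-0.037,-0.0045,0],[-0.037,-0.004,0],[-0.037,-0.003,0],[-0.037,-0.0025,0],[-0.037,-0.002,0],[-0.037,-0.001,0],[-0.037,-0.0005,0],[-0.037,0,0],[-0.037,0.001,0],[-0.025,0.001,0],[-0.01,0.001,0],[0,0,0]], delta_rot=[[0,0,0.9],[0,0,0.9],[0,0,0.9],[0,0,0.9],[0,0,0.9],[0,0,0.9],[0,0,0.9],[0,0,0.9],[0,0,0.9],[0,0,0.9],[0,0,0.9],[0,0,0.9],[0,0,0.9],[0,0,0.9],[0,0,0.95],[0,0,0.95],[0,0,0.95],[0,0,0.95],[0,0,0]], grip=[-1,-1,-1,-1,-1,-1,-1,-1,-1,-1,-1,-1,-1,-1,-1,-1,-1,-1,-1])

```text
clock: 34.95
tool_pos: [0.4465, -0.2984, 0.2416]
eef_rot: [0.749, 0.663, -0.0, -0.001]
contact_force: [0.5, -0.2, -3.1]
opening: 0.47
finger_force: 30.0
```

```bash
python3 go.py .4381 -.301 .118 -6.9
```

```text
t 34.95 q [ 0.85  0.71 -0.57  1.88  0.57  0.72 -0.18] pos [ 0.4465 -0.2984  0.2416] F [ 0.5 -0.2 -3.1] open 0.47 ff 30.000103656202555
rotvec deg [-0.08 -0.03 -0.05] shift(turned frame) [-0.0035 -0.008   0.1236] shift(now frame) [-0.0036 -0.0078  0.1237]
```

play_rows(translation=[[-0.0035,-0.008,0.02],[0,0,0.035],[0,0,0.035],[0,0,0.02],[0,0,0.014],[0,0,0],[0,0,0]], delta_rot=[[0,0,0],[0,0,0],[0,0,0],[0,0,0],[0,0,0],[0,0,0],[0,0,0]], grip=[-1,-1,-1,-1,-1,-1,-1])

```text
clock: 35.83
tool_pos: [0.4396, -0.3006, 0.1189]
eef_rot: [0.748, 0.664, 0.0, 0.001]
contact_force: [-0.1, 0.0, -2.7]
opening: 0.461
finger_force: 30.0
```

```bash
python3 go.py .4381 -.301 .099 -6.9;python3 ov.py leveller .0844 .4371 -.3027 pics/s8.png
```

```text
t 35.83 q [ 0.74  0.89 -0.39  1.97  0.77  0.43 -0.35] pos [ 0.4396 -0.3006  0.1189] F [-0.1  0.  -2.7] open 0.461 ff 29.99996842816472
rotvec deg [0.07 0.01 0.06] shift(turned frame) [-0.0005 -0.0015  0.0199] shift(now frame) [-0.0005 -0.0015  0.0199]
```

View pics/s8.png

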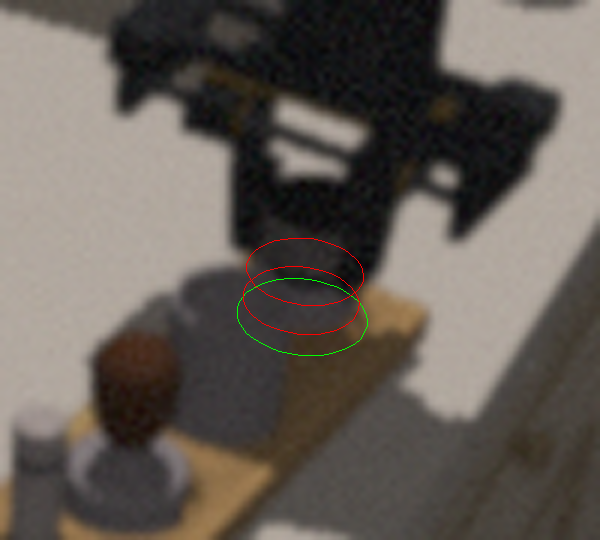

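play_rows(translation=[[-0.0005,-0.0015,0],[0,0,0.004],[0,0,0.004],[0,0,0.004],[0,0,0.004],[0,0,0.003],[0,0,0.001],[0,0,0]], delta_rot=[[0,0,0],[0,0,0],[0,0,0],[0,0,0],[0,0,0],[0,0,0],[0,0,0],[0,0,0]], grip=[-1,-1,-1,-1,-1,-1,-1,-1])

```text
clock: 36.88
tool_pos: [0.4374, -0.301, 0.0994]
eef_rot: [0.748, 0.664, -0.0, 0.0]
contact_force: [-2.9, 1.5, 10.7]
opening: 0.468
finger_force: 30.0
```

```bash
python3 go.py .4381 -.301 .0994 -6.9
```

```text
t 36.88 q [ 0.72  0.92 -0.34  1.97  0.8   0.39 -0.37] pos [ 0.4374 -0.301   0.0994] F [-2.9  1.5 10.7] open 0.468 ff 30.000164341181517
rotvec deg [0.01 0.06 0.04] shift(turned frame) [ 0.0001  0.0006 -0.    ] shift(now frame) [ 0.0001  0.0006 -0.    ]
```

play_rows(translation=[[0,0,0],[0,0,0],[0,0,0],[0,0,0],[0,0,-0.02],[0,0,-0.04],[0,0,-0.05],[0,0,-0.05],[-0.03,-0.01,0],[-0.045,-0.02,0],[-0.045,-0.03,0],[-0.045,-0.04,0],[-0.045,-0.04,0],[-0.03,-0.03,0],[0,0,0]], delta_rot=[[0,0,0],[0,0,0],[0,0,0],[0,0,0],[0,0,0],[0,0,0],[0,0,0],[0,0,0],[0,0,5],[0,0,5],[0,0,5],[0,0,5],[0,0,5],[0,0,5],[0,0,0]], grip=[0.3,0.5,0.5,0.5,0.5,0.5,0.5,0.5,0.5,0.5,0.5,0.5,0.5,0.5,0.5])

```text
clock: 38.75
tool_pos: [0.1977, -0.4634, 0.2578]
eef_rot: [0.896, 0.444, -0.002, -0.001]
contact_force: [0.5, -0.4, 0.8]
opening: 0.751
finger_force: 0.0
```

```bash
python3 go.py .4381 -.301 .0994 -6.9; python3 -c "
from h import *
o=[]
for c in('top','side'):
    im=r.snapshot(c); u=proj(c,[[.453,-.187,.04]])[0].astype(int)
    o.append(cv2.resize(im[u[1]-60:u[1]+60,u[0]-80:u[0]+80],None,fx=2.5*2 if 0 else 2.5*2,fy=5,interpolation=cv2.INTER_CUBIC)[:,:])
cv2.imwrite('pics/f1.png',o[0]);cv2.imwrite('pics/f2.png',o[1])
"
```

```text
t 38.75 q [ 1.38  0.64 -0.49  1.96  0.48  0.66 -0.07] pos [ 0.1977 -0.4634  0.2578] F [ 0.5 -0.4  0.8] open 0.751 ff 0.0
rotvec deg [ -0.21   0.05 -30.39] shift(turned frame) [0.1901 0.2191 0.1584] shift(now frame) [0.2752 0.0934 0.1576]
```

View pics/f1.png

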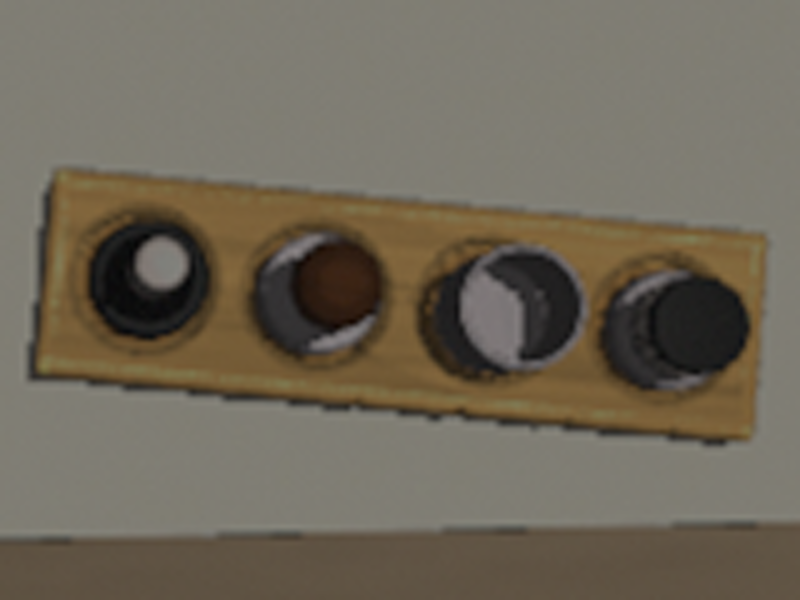

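View pics/f2.png

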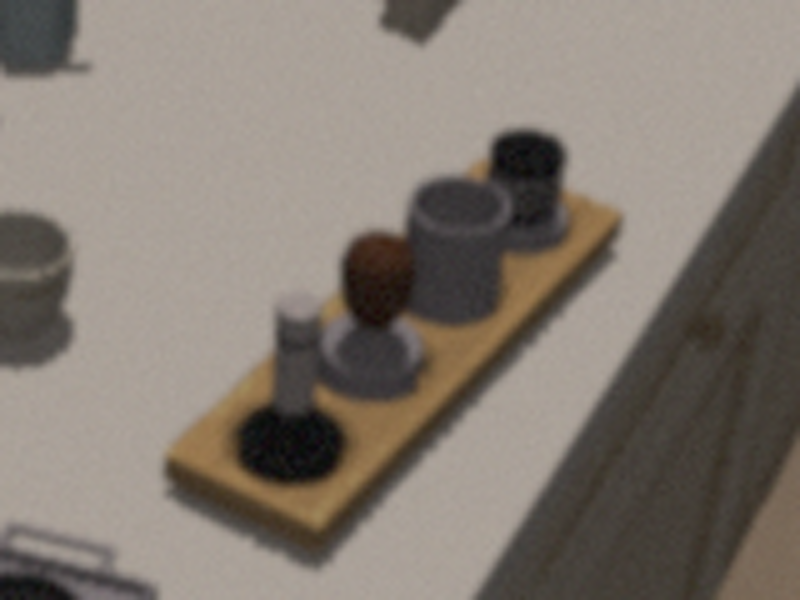

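```bash
python3 -c "
from plant import r
print(r.finish_job())"
```

```text
the job is handed in; nothing more can be done
None
```

All four tools now stand upright and fully down in the wooden stand in reversed order (left to right: needle distributor, tamper, dosing cup, leveller); I handed the job in at about 39 s on the robot clock, and no score came back.

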